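# Shorten the expandable pan-lid rack by one hole

## Robot

A 7-joint arm with a two-finger parallel gripper is mounted at the origin on a cart in front of the work surface, level with it; the furniture and walls round the work are solid. World frame = base frame: x ahead of the robot, y to its left, z up, the work surface at z = 0. Lengths are in m, angles in rad, forces in N, time in s.
With the tool pointing down it reaches from about 0.35 to 0.9 m from the base axis. Payload 7.2 kg.
Tool frame: the origin (TCP) lies on the centre line of the jaws, within the pads' length; the fingertips stand 11 mm ahead of it and the grasp point (between the pads) lies 8 mm behind it (bot.finger_overhang is the distance from the TCP to the fingertips, in m); z points along the fingers, y is the line along which they close (so a half turn about z gives the same grasp; the last joint's range is limited). The gripper opens to 88 mm and grips with 3 to 60 N. Pads are 20 mm wide; open, the fingers measure 115 mm over their backs; the gripper's body (75 mm by 178 mm) begins 61 mm behind the grasp point.
Start: joints at [-1.376, 0.411, -0.013, 1.596, 0.006, 1.134, -0.082], TCP at [0.162, 0.604, 0.234] pointing down, gripper open.
Joint ranges: [-2.95, 2.95], [-0.29, 1.99], [-1.47, 1.44], [0.14, 2.54], [-1.03, 4.17], [0.13, 1.85], [-2.86, 2.86]. Speed limits (rad/s): [2.39, 2.39, 3.01, 3.01, 3.14, 3.14, 3.14].

## Interface

Orientations are given as a unit quaternion [x, y, z, w].
In Python, from plant import bot gives the robot as it stands. Calls block until the motion is done:
- bot.movep(position, orientation): joint-space move of the TCP to a pose.
- bot.move_straight(position, frame=None, speed=0.15, force_limit=None): straight line of the TCP; frame=None keeps the orientation; speed is the mean speed in m/s. With force_limit (N) it stops when the force on the tool has changed by that much, and returns True; else False.
- bot.movej(angles): joint-space move.
- bot.gripper_to(opening, squeeze=None): finger opening in m; squeeze is the grip in N (None keeps the last); returns when the fingers have stopped.
- bot.dwell(seconds).
- bot.solve_ik(position, orientation): joint angles nearest the present ones, or None.
- bot.read_state(): the state.
- bot.grab_frame(name): name is "side" or "top"; returns the picture (420x560x3 uint8, blue, green, red); there is no depth.
- bot.camera_params(name): a dict with "fx", "fy", "cx", "cy" (pixels), "eye" and "rotation" of the camera in the world. Camera axes: x right, y up, looking along -z (the intrinsics and any distortion apply to the point x, -y, -z); pixel columns grow to the right and rows downward; lengths in m; the calibration is good to about 2 mm. A picture is of the moment at which its call begins. camera_params takes no time and is no camera call.
A pose or a line that the arm cannot do raises bot.IKError and nothing moves.
- bot.close_job(): hands the job in; it is judged then, once.
Trained networks look in the newest picture that a camera, given by its name, has taken for a name from the list of things; names that differ only in an ending like _2 or _b are one class to them, and where a whole thing is asked for, a point or a joint stands for the part that bears it (a point fixed in the world has none). Each returns a list of dicts, best first, with "confidence" (0 to 1); they miss things now and then, are a little off and sometimes report something else, mostly with a low value. They report only what shows in the picture. A call takes as long as a camera call.
- bot.silhouettes(camera, query): "pixels" (420x560 bool, what is visible of it) and "xy" ([column, row] in pixels, amid what is visible of it).
The state is a dict: "time": time; "joint_pos": joint angles; "dq": joint speeds; "tau": joint torques, N m; "eef_pos": TCP position; "orientation": TCP orientation; "ft_force": force on the tool from outside, world axes, zero at the start; "ft_torque": the same for the moment, N m; "width": finger opening in m; "gripper_force": force on a finger pad.
Only numpy, scipy, OpenCV 4.12 (cv2) and the standard library are available. Lean on these libraries where they do the work, as an engineer would, in place of code of your own. Each camera call takes 0.05 s, during which the arm holds its last target. There are 200 camera calls.

## Task

Shorten the expandable pan-lid rack by one hole so that it takes up less of the worktop: squeeze its orange sprung button in, slide the blue outer tube along toward the rack's fixed end, and let the button spring right out again in its next hole. Be gentle: never force the tube hard against the button, neither before it is pressed in nor when it has caught in the next hole. Let go at the end and leave the things around the rack where they stand.

Things in the scene. Friction and masses are not known exactly. Their poses are not given: they have to be found in the camera images.
- lid_rack: Fixed part of the pan-lid rack, fast to the worktop. Origin on the worktop, straight below the button; z up. The tube lies level along its y axis, centre line at z = 50 mm. A 19 mm square aluminium inner bar runs from the black fixed end (y = -145 mm; foot 130 mm wide in x, wire hoop 92 mm tall, 104 mm wide) into the blue outer tube. The button sits in the bar at y = 0 and points to -x.
- sleeve: Blue square outer tube, 26 x 26 mm, front (-x) wall 2.5 mm; slides over the inner bar toward lid_rack's -y; drag about 5 N. Origin on its centre line at the first hole; axes as lid_rack's; runs from y = -24 to 165 mm, where it has a foot and hoop like the fixed end's. Two holes in its -x face, 14 mm long: first at y = 0, next see second_hole_about.
- first_hole (a point): Point on the outside of the tube's -x face at the centre of its first hole; moves with the tube. A grip of 20 N there squeezes the button level and carries the tube without slipping.
- second_hole_about (a point): Point on the tube's -x face 62 mm in +y from the first hole. The next hole is in a brass plate clamped in the wall, different each time: its true centre lies anywhere within 16 mm in y of this point and is not measured. To be found by feel.
- sleeve_slide (a joint): How far the outer tube has been slid in (toward lid_rack's -y), m: 0 at the start with the button in the first hole, somewhere in 0.046 to 0.078 in the next hole; range 0 to 0.104.
- button: Orange round-ended sprung button, 12 mm thick, 7.5 mm proud of the tube's -x face; moves only along lid_rack's x, not with the tube. Pinch the tube across x with the pads over the first hole: that presses it level, and the pads then grip the tube. Slid then, the hole's edge pushes it under the wall (about 6 N besides the drag); it rides there and springs out in the next hole, locking the tube.
- button_tip (a point): Tip of the button's round end (moves with the button): 20.5 mm from the tube's centre line when right out. The tube pressed against the button with over 12 N harms it.
- button_press (a joint): How far the button is pushed in, m: 0 right out (tube locked), 0.0075 level with the tube's face (spring 4 N), 0.010 riding under the tube's wall (5 N). The spring gives 1.2 N at 0.
- honey_jar: Bystander: glass jar of honey with a red lid, 65 mm across, 100 mm tall; origin under its centre.
- tuna_tin: Bystander: red tin, 75 mm across, 58 mm tall; origin under its centre.
- mug_white: Bystander: white mug, 83 x 117 x 94 mm; origin under its centre.
- pepper_mill: Bystander: wooden pepper mill, 58 mm across, 150 mm tall; origin under its centre.

How it is judged:
By the outcome, as a careful person would: the job done as asked, in the order asked, and still so for the second after the job is handed in, with the robot touching nothing.
It also fails if it takes over 58 s, if anything falls off the work surface, if the arm or the gripper's body presses on something with over 40 N, if the wrist force passes 120 N, or if a joint passes its speed limit or range.

## Working session

There is one attempt and no reset: what is moved stays moved. The work goes in short steps, each a Python script; the robot and the scene stay as the last script left them, time stands still between calls to the robot, and variables do not carry over. Pictures are saved under pics/ and viewed, at most 10 in all, crops included, and the job is handed in when it is done.

```bash
ls; mkdir -p pics
python3 - <<'E'
from plant import bot
import cv2,numpy as np
for c in ("side","top"):
    im=bot.grab_frame(c); cv2.imwrite(f"pics/{c}0.png",im)
    p=bot.camera_params(c); print(c,p)
    for q in ("lid_rack","sleeve","button","first_hole","honey_jar","tuna_tin","mug_white","pepper_mill"):
        for d in bot.silhouettes(c,q)[:2]:
            m=d["pixels"]; ys,xs=np.nonzero(m)
            print(q,round(d["confidence"],2),np.round(d["xy"],1),xs.min(),xs.max(),ys.min(),ys.max(),m.sum())
s=bot.read_state(); print(s["time"],s["ft_force"],s["orientation"],s["width"])
E
```

```text
pics
side {'fx': 393.34490089237977, 'fy': 393.34490089237977, 'cx': 278.02437633018883, 'cy': 201.08670571389897, 'eye': array([0.43398952, 0.62722435, 0.63498765]), 'rotation': array([-0.03649935,  0.44574433,  0.88922001, -0.09626816])}
lid_rack 0.86 [304.7 256.8] 271 334 172 298 2820
lid_rack 0.39 [239.2 245.6] 224 257 223 264 1227
sleeve 0.65 [305.3 274.7] 271 334 212 298 2001
first_hole 0.73 [305.6 275.7] 271 334 212 298 1954
honey_jar 0.81 [247.1 193.5] 237 263 172 215 1029
tuna_tin 0.6 [240.1 245.9] 224 257 223 263 1244
mug_white 0.9 [271.  163.4] 258 287 146 187 1064
pepper_mill 0.7 [310.6 156.8] 303 323 138 187 649
top {'fx': 401.46697962342176, 'fy': 401.46697962342176, 'cx': 279.31311977417903, 'cy': 208.69429313770954, 'eye': array([ 0.49999254, -0.09781704,  0.8903348 ]), 'rotation': array([ 0.01389557, -0.02770356, -0.69628525,  0.71709572])}
lid_rack 0.57 [243.9 228.8] 174 337 194 267 3264
sleeve 0.8 [194.5 231.9] 174 272 208 267 1992
first_hole 0.61 [197.4 231.9] 174 272 207 267 2092
honey_jar 0.59 [299.9 153.5] 285 317 139 175 969
tuna_tin 0.87 [225.5 166.4] 208 245 147 185 1150
tuna_tin 0.37 [370.6 169.9] 347 405 149 192 1738
pepper_mill 0.57 [372.8 226.9] 356 394 212 237 836
0.9 [-0.54066746 -0.39995342 -0.01133594] [ 1.31021145e-01  9.91379574e-01  2.47037297e-05 -6.04671695e-06] 0.08763957194942079
```

View both.

Run:
```python
import cv2,numpy as np
a=cv2.imread("pics/side0.png")[120:320,180:380];b=cv2.imread("pics/top0.png")[120:285,160:420]
a=cv2.resize(a,None,fx=3,fy=3,interpolation=cv2.INTER_CUBIC);b=cv2.resize(b,None,fx=3,fy=3,interpolation=cv2.INTER_CUBIC)
cv2.imwrite("pics/sidec.png",a);cv2.imwrite("pics/topc.png",b)
```

```text
(no output)
```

View pics/sidec.png

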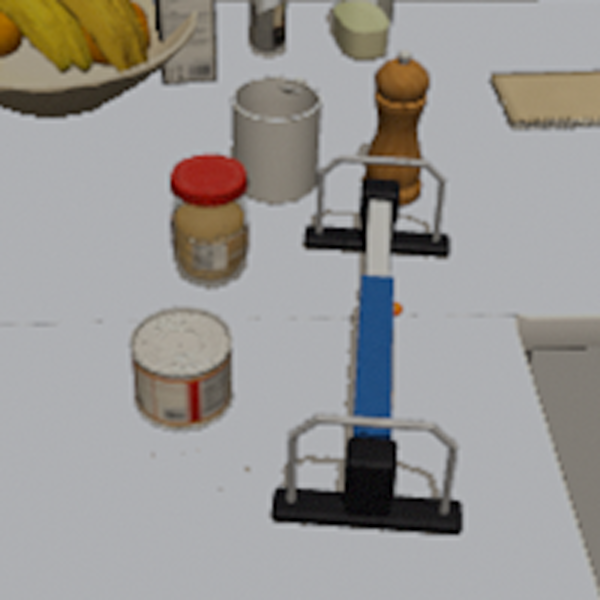

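View pics/topc.png

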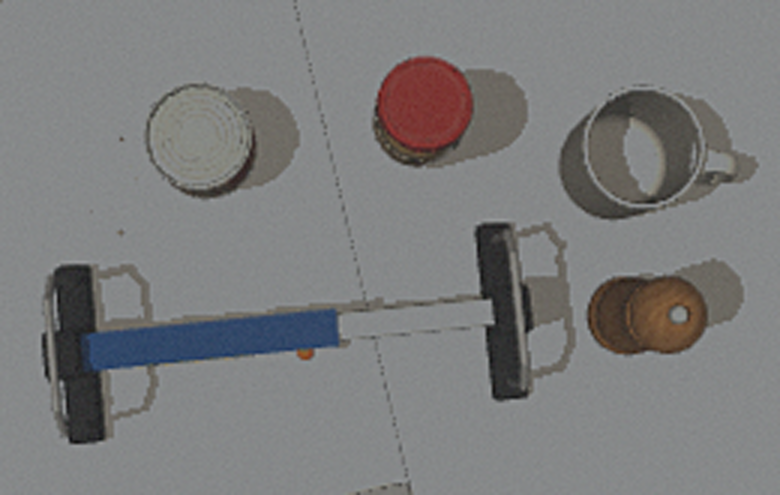

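View pics/top0.png

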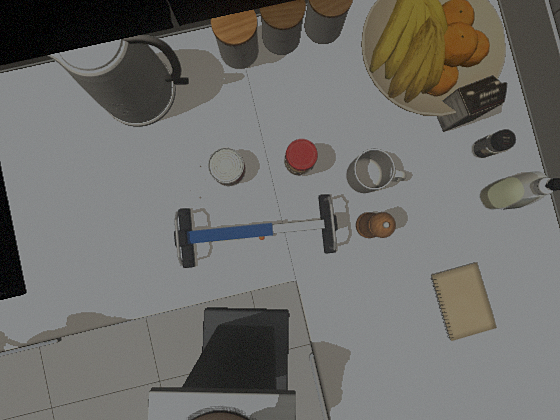

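```bash
cat > h.py <<'E'
import cv2,numpy as np
from scipy.spatial.transform import Rotation as R
from plant import bot
P={c:bot.camera_params(c) for c in ("side","top")}
def ray(c,uv):
    p=P[c]; d=np.array([(uv[0]-p["cx"])/p["fx"],-(uv[1]-p["cy"])/p["fy"],-1.])
    return p["eye"],R.from_quat(p["rotation"]).apply(d/np.linalg.norm(d))
def plane(c,uv,z):
    e,d=ray(c,uv); return e+d*(z-e[2])/d[2]
def tri(a,b):
    (e,d),(f,g)=ray("side",a),ray("top",b)
    s=np.linalg.lstsq(np.c_[d,-g],f-e,rcond=None)[0]
    x,y=e+d*s[0],f+g*s[1]; return (x+y)/2,np.linalg.norm(x-y)
def masks(im,box):
    h=cv2.cvtColor(im,cv2.COLOR_BGR2HSV).astype(int); u0,u1,v0,v1=box
    k=np.zeros(h.shape[:2],bool);k[v0:v1,u0:u1]=1
    bl=(h[...,0]>98)&(h[...,0]<120)&(h[...,1]>120)&k
    o=(h[...,0]>3)&(h[...,0]<20)&(h[...,1]>110)&(h[...,2]>90)&k
    return bl,o
BOX={"side":(270,340,205,275),"top":(180,300,215,255)}
E
python3 - <<'E'
from h import *
ends={};oc={}
for c in BOX:
    im=cv2.imread(f"pics/{c}0.png"); bl,o=masks(im,BOX[c])
    n,l,st,_=cv2.connectedComponentsWithStats(bl.astype(np.uint8)); bl=l==1+st[1:,4].argmax()
    ys,xs=np.nonzero(o); oc[c]=(xs.mean(),ys.mean()); print(c,"orange",len(xs),oc[c],xs.min(),xs.max(),ys.min(),ys.max())
    r=cv2.minAreaRect(np.argwhere(bl)[:,::-1].astype(np.float32)); print(r,cv2.boxPoints(r).round(1).tolist())
print("button",tri(oc["side"],oc["top"]))
im=cv2.imread("pics/top0.png"); bl,_=masks(im,BOX["top"])
n,l,st,_=cv2.connectedComponentsWithStats(bl.astype(np.uint8)); bl=l==1+st[1:,4].argmax()
cols=[u for u in range(195,268)]
up=[np.nonzero(bl[:,u])[0].min()-.5 for u in cols]; lo=[np.nonzero(bl[:,u])[0].max()+.5 for u in cols]
for e in (up,lo):
    k=np.polyfit(cols,e,1); A,B=[plane("top",(u,np.polyval(k,u)),.063) for u in (195,268)]
    print("edge",A,B,"yaw deg",np.degrees(np.arctan2(-(A-B)[0],(A-B)[1])))
row=np.nonzero(bl[225:240].any(0))[0]; print("blue cols",row.min(),row.max(), plane("top",(row.max()+.5,231),.063))
im=cv2.imread("pics/side0.png"); bl,_=masks(im,BOX["side"])
for v in range(212,258,5):
    x=np.nonzero(bl[v])[0]; print(v,x.min() if len(x) else 0,x.max() if len(x) else 0,end="; ")
print(); print("side near edge z=.063", plane("side",(305.5,212),.063))
for q,uv in (("tin",(225.5,166.4)),("jar",(300,153.5)),("mill",(383,225))): print(q,plane("top",uv,.06))
E
```

```text
side orange 9 (np.float64(311.8888888888889), np.float64(222.33333333333334)) 311 313 221 224
((304.31787109375, 235.05270385742188), (11.191051483154297, 46.12311935424805), 2.2906100749969482) [[297.79998779296875, 257.8999938964844], [299.6000061035156, 211.8000030517578], [310.79998779296875, 212.1999969482422], [309.0, 258.29998779296875]]
top orange 13 (np.float64(261.0), np.float64(237.84615384615384)) 259 263 237 239
((230.107421875, 232.96180725097656), (11.667211532592773, 83.19109344482422), 84.44703674316406) [[188.10000610351562, 231.1999969482422], [270.8999938964844, 223.10000610351562], [272.1000061035156, 234.6999969482422], [189.3000030517578, 242.8000030517578]]
button (array([ 0.48774843, -0.0770644 ,  0.0496552 ]), np.float64(0.00012950564388532242))
edge [0.49844818 0.05816009 0.063     ] [ 0.51788501 -0.09086397  0.063     ] yaw deg 7.430995899682597
edge [0.47495037 0.05719406 0.063     ] [ 0.49426116 -0.09158466  0.063     ] yaw deg 7.3953818276693
blue cols 189 272 [ 0.50259682 -0.10058927  0.063     ]
212 301 305; 217 300 310; 222 300 310; 227 300 310; 232 300 310; 237 299 309; 242 299 309; 247 299 309; 252 299 309; 257 298 309; 
side near edge z=.063 [ 0.50634511 -0.09501123  0.063     ]
tin [0.63384378 0.00107921 0.06      ]
jar [ 0.66602246 -0.15324934  0.06      ]
mill [ 0.52168849 -0.32974642  0.06      ]
```

```bash
cat >> h.py <<'E'
psi=np.radians(7.41); ex=np.array([np.cos(psi),np.sin(psi),0]); ey=np.array([-np.sin(psi),np.cos(psi),0])
O=np.array([.504,-.0745,0.])
def st(m=""):
    s=bot.read_state(); d=s["eef_pos"]-O; f=s["ft_force"]
    print(m,"t %.2f"%s["time"],"loc mm",np.round([d@ex*1e3,d@ey*1e3,d[2]*1e3],2),"F",np.round([f@ex,f@ey,f[2]],2),"w %.4f g %.1f"%(s["width"],s["gripper_force"]))
    return s
E
python3 - <<'E'
from h import *
best=None
for sg in (1,-1):
    y=sg*ex; z=np.array([0,0,-1.]); q=R.from_matrix(np.c_[np.cross(y,z),y,z]).as_quat()
    j=bot.solve_ik(O+[0,0,.2],q)
    if j is not None:
        c=abs(np.array(j)-bot.read_state()["joint_pos"]).max(); print(sg,np.round(j,2),c)
        if best is None or c<best[0]: best=(c,q)
bot.movep(O+[0,0,.18],best[1]); st("above")
bot.move_straight(O+[0,0,.075],speed=.1); st("mid")
cv2.imwrite("pics/s1.png",cv2.resize(bot.grab_frame("side")[150:310,220:400],None,fx=3,fy=3,interpolation=cv2.INTER_CUBIC))
E
```

```text
1 [-0.66  0.33  0.9   1.96 -0.31  1.    0.51] 0.9107952266150909
-1 [-0.87  0.51  1.27  1.96 -0.55  1.09 -2.37] 2.2921439167943793
above t 3.58 loc mm [  0.41   0.94 179.91] F [ 1.08 -0.05  0.29] w 0.0877 g 0.0
mid t 4.78 loc mm [ 0.39 -0.19 75.51] F [ 0.44  0.13 -0.27] w 0.0881 g 0.0
```

View pics/s1.png

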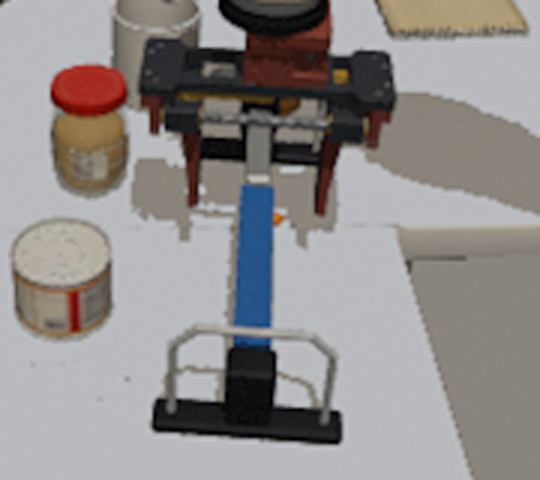

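The jaws straddle the blue tube: fingers at about (192,205) and (322,212) in the crop, tube between at about 257, button orange at (278,218). Centred, so I go down and pinch.

Run:
```python
from h import *
print(bot.move_straight(O+[0,0,.042],speed=.06,force_limit=8)); st("down")
bot.gripper_to(.036,20); st("near")
bot.gripper_to(.022,20); st("grip"); bot.dwell(.3); st("grip2")
```

```text
False
down t 5.53 loc mm [-0.08 -0.25 41.89] F [-0.1  -0.49  0.48] w 0.0878 g 0.0
near t 6.46 loc mm [-4.200e-01  2.000e-02  4.189e+01] F [-1.91  0.66  0.45] w 0.0362 g 1.0
grip t 6.78 loc mm [-4.200e-01  2.000e-02  4.187e+01] F [-3.68  0.15  0.34] w 0.0260 g 20.0
grip2 t 7.08 loc mm [-4.300e-01  3.000e-02  4.185e+01] F [-3.9  -0.65  0.37] w 0.0258 g 20.0
```

Run:
```python
from h import *
p0=bot.read_state()["eef_pos"].copy(); np.save("p0.npy",p0)
for d,lim in ((.003,15),(.006,14),(.010,14),(.020,13)):
    hit=bot.move_straight(p0-ey*d,speed=.01,force_limit=lim); st(f"{d} {hit}")
    if hit: break
```

```text
0.003 False t 7.53 loc mm [-0.42 -1.29 41.84] F [-4.01  5.37  4.5 ] w 0.0261 g 20.0
0.006 False t 7.98 loc mm [-0.39 -3.6  41.84] F [-4.82  7.02  4.79] w 0.0256 g 20.0
0.01 False t 8.53 loc mm [-0.4  -8.32 41.84] F [-3.21  5.75  4.02] w 0.0257 g 20.0
0.02 False t 9.68 loc mm [ -0.42 -17.94  41.83] F [-3.99  6.99  4.24] w 0.0256 g 20.0
```

Run:
```python
from h import *
p0=np.load("p0.npy")
print(bot.move_straight(p0-ey*.042,speed=.02,force_limit=6)); st("42")
for d in np.arange(.050,.090,.008):
    hit=bot.move_straight(p0-ey*d,speed=.008,force_limit=5); st(f"{d:.3f} {hit}")
    if hit: break
```

```text
False
42 t 10.93 loc mm [ -0.41 -40.15  41.83] F [-4.33  6.    3.87] w 0.0259 g 20.0
0.050 False t 12.08 loc mm [ -0.39 -47.93  41.85] F [-4.6   7.21  4.44] w 0.0260 g 20.0
0.058 False t 13.23 loc mm [ -0.38 -55.97  41.85] F [-4.33  6.87  4.3 ] w 0.0256 g 20.0
0.066 False t 14.38 loc mm [ -0.38 -63.97  41.83] F [-5.    6.4   4.55] w 0.0257 g 20.0
0.074 True t 15.40 loc mm [ -0.42 -73.16  41.81] F [ 1.34 -0.37  4.68] w 0.0255 g 20.0
```

Run:
```python
from h import *
st()
a=bot.grab_frame("side")[150:310,230:380];b=bot.grab_frame("top")[190:290,160:300]
cv2.imwrite("pics/s2.png",np.hstack([cv2.resize(a,(400,427),interpolation=cv2.INTER_CUBIC),cv2.resize(b,(400,427),interpolation=cv2.INTER_CUBIC)]))
for c in ("side","top"):
    im=bot.grab_frame(c); o=masks(im,BOX[c])[1]; ys,xs=np.nonzero(o); print(c,len(xs),xs,ys)
```

```text
t 15.40 loc mm [ -0.42 -73.16  41.81] F [ 1.34 -0.37  4.68] w 0.0255 g 20.0
side 2 [312 312] [210 211]
top 0 [] []
```

View pics/s2.png

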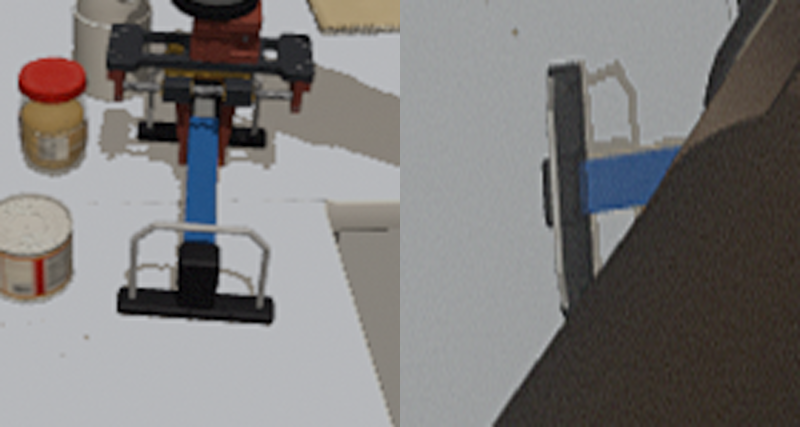

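Run:
```python
from h import *
bot.dwell(.3); st("rest")
im=bot.grab_frame("side"); print(im[216:228,308:318].tolist().__len__())
h=cv2.cvtColor(im,cv2.COLOR_BGR2HSV)
i0=cv2.imread("pics/side0.png");h0=cv2.cvtColor(i0,cv2.COLOR_BGR2HSV)
for r in range(219,227): print(r,[tuple(map(int,x)) for x in h[r,309:315]],"| before",[tuple(map(int,x)) for x in h0[r,309:315]])
```

```text
rest t 15.90 loc mm [ -0.43 -73.18  41.82] F [ 2.76 -0.28  5.38] w 0.0256 g 20.0
12
219 [(106, 192, 133), (107, 136, 122), (111, 11, 161), (113, 5, 192), (108, 7, 188), (108, 7, 187)] | before [(106, 192, 125), (106, 155, 132), (108, 31, 165), (105, 8, 184), (110, 8, 181), (105, 9, 180)]
220 [(106, 197, 133), (107, 140, 122), (107, 11, 160), (110, 4, 191), (108, 7, 188), (114, 7, 188)] | before [(106, 195, 127), (107, 156, 126), (164, 23, 146), (5, 31, 180), (165, 6, 176), (105, 11, 182)]
221 [(106, 192, 134), (107, 142, 122), (109, 13, 161), (120, 4, 191), (108, 7, 189), (108, 7, 188)] | before [(106, 193, 128), (108, 152, 116), (11, 141, 146), (17, 207, 181), (8, 64, 174), (130, 4, 173)]
222 [(105, 196, 133), (107, 140, 122), (107, 11, 159), (105, 5, 190), (113, 5, 188), (108, 7, 187)] | before [(106, 195, 127), (107, 140, 120), (13, 123, 149), (18, 255, 182), (13, 186, 171), (5, 27, 168)]
223 [(106, 192, 134), (107, 139, 121), (111, 11, 160), (120, 4, 191), (108, 7, 189), (113, 5, 188)] | before [(106, 193, 127), (109, 137, 119), (8, 128, 147), (15, 255, 181), (12, 198, 166), (5, 28, 166)]
224 [(105, 196, 134), (107, 141, 121), (111, 11, 160), (110, 4, 190), (113, 5, 188), (108, 7, 188)] | before [(106, 191, 127), (109, 143, 116), (3, 127, 133), (11, 212, 161), (7, 72, 160), (170, 5, 169)]
225 [(105, 194, 134), (108, 137, 121), (107, 11, 160), (110, 4, 190), (113, 5, 188), (108, 7, 187)] | before [(106, 187, 128), (107, 152, 124), (147, 22, 125), (4, 26, 156), (120, 3, 168), (107, 12, 184)]
226 [(106, 192, 134), (107, 140, 122), (110, 10, 159), (110, 4, 190), (102, 7, 188), (108, 7, 188)] | before [(106, 193, 127), (106, 157, 133), (109, 32, 167), (102, 7, 184), (105, 8, 182), (114, 7, 180)]
```

```bash
cat >> h.py <<'E'
def orange():
    h=cv2.cvtColor(bot.grab_frame("side"),cv2.COLOR_BGR2HSV).astype(int)[216:230,309:322]
    return int(((h[...,0]<22)&(h[...,1]>100)).sum())
E
python3 - <<'E'
from h import *
p=bot.read_state()["eef_pos"].copy(); f0=bot.read_state()["ft_force"]@ey
for k in range(1,7):
    hit=bot.move_straight(p-ey*.0007*k,speed=.006,force_limit=6); s=st(f"{k} {hit}"); n=orange(); print(n)
    if hit or n>2 or s["ft_force"]@ey>9: break
E
```

```text
1 False t 16.54 loc mm [ -0.44 -73.3   41.85] F [-1.21  3.36  6.08] w 0.0259 g 20.0
0
2 False t 16.86 loc mm [ -0.43 -75.03  41.86] F [-1.02 -1.08  3.91] w 0.0258 g 20.0
4
```

Run:
```python
from h import *
i0=cv2.imread("pics/side0.png"); h=cv2.cvtColor(i0,cv2.COLOR_BGR2HSV).astype(int)[216:230,309:322]; print("start count",int(((h[...,0]<22)&(h[...,1]>100)).sum()))
bot.dwell(.3); st("rest"); print(orange())
im=bot.grab_frame("side")
h=cv2.cvtColor(im,cv2.COLOR_BGR2HSV)
for r in range(219,227): print(r,[tuple(map(int,x)) for x in h[r,309:315]])
```

```text
start count 10
rest t 17.21 loc mm [ -0.41 -75.12  41.86] F [-1.   -2.59  3.09] w 0.0261 g 20.0
5
219 [(106, 194, 134), (107, 138, 122), (103, 14, 161), (113, 5, 192), (114, 7, 188), (108, 7, 188)]
220 [(106, 194, 134), (107, 141, 125), (0, 23, 155), (3, 12, 189), (105, 11, 191), (110, 8, 188)]
221 [(106, 194, 134), (106, 145, 127), (9, 121, 156), (10, 85, 189), (160, 4, 183), (107, 9, 190)]
222 [(105, 196, 134), (106, 146, 129), (7, 126, 156), (14, 202, 188), (6, 36, 182), (107, 12, 192)]
223 [(106, 193, 135), (106, 144, 129), (4, 121, 152), (14, 255, 177), (5, 38, 174), (107, 12, 192)]
224 [(105, 195, 135), (106, 147, 125), (2, 84, 137), (7, 84, 166), (165, 6, 173), (107, 9, 190)]
225 [(105, 191, 135), (107, 140, 124), (168, 9, 138), (170, 4, 179), (105, 11, 192), (110, 8, 189)]
226 [(106, 192, 134), (107, 137, 123), (105, 13, 161), (105, 5, 192), (114, 7, 189), (108, 7, 188)]
```

Run:
```python
from h import *
p=bot.read_state()["eef_pos"].copy()
for k in range(1,7):
    hit=bot.move_straight(p-ey*.0006*k,speed=.005,force_limit=6); s=st(f"{k} {hit}"); n=orange(); print(n)
    if hit or n>=10 or s["ft_force"]@ey>8: break
```

```text
1 False t 17.70 loc mm [ -0.41 -75.26  41.86] F [-1.58  1.13  5.01] w 0.0255 g 20.0
5
2 False t 18.02 loc mm [ -0.42 -75.46  41.83] F [-2.13  1.92  6.75] w 0.0261 g 20.0
10
```

Run:
```python
from h import *
bot.dwell(.2); st(); print(orange())
p=bot.read_state()["eef_pos"].copy()
print(bot.move_straight(p-ey*.001,speed=.005,force_limit=5)); st("nudge"); print(orange())
bot.gripper_to(.08); st("open")
p=bot.read_state()["eef_pos"].copy()
bot.move_straight(p+[0,0,.12],speed=.12); st("up")
bot.movep(p+np.array([0,.25,.2]),bot.read_state()["orientation"]); st("clear"); print(orange())
for c in ("side","top"):
    im=bot.grab_frame(c); cv2.imwrite(f"pics/{c}9.png",im)
    o=masks(im,BOX[c])[1]; ys,xs=np.nonzero(o); print(c,len(xs),xs.mean() if len(xs) else 0,ys.mean() if len(xs) else 0)
a=cv2.resize(cv2.imread("pics/side9.png")[130:310,220:400],(400,400),interpolation=cv2.INTER_CUBIC)
b=cv2.resize(cv2.imread("pics/top9.png")[130:290,170:410],(400,267),interpolation=cv2.INTER_CUBIC)
cv2.imwrite("pics/end.png",np.hstack([a,np.vstack([b,np.zeros((133,400,3),np.uint8)])]))
```

```text
t 18.27 loc mm [ -0.45 -75.44  41.82] F [-0.67  1.65  5.11] w 0.0256 g 20.0
10
False
nudge t 18.57 loc mm [ -0.45 -75.49  41.84] F [-2.04  2.66  5.63] w 0.0261 g 20.0
10
open t 19.57 loc mm [ -0.43 -76.47  41.85] F [ 0.13 -0.75  0.24] w 0.0799 g 0.0
up t 20.73 loc mm [ -0.82 -76.17 161.2 ] F [-0.06  0.18 -0.27] w 0.0801 g 0.0
clear t 21.75 loc mm [ 31.57 170.09 241.49] F [ 0.58 -0.28 -0.76] w 0.0803 g 0.0
10
side 8 312.0 222.25
top 10 261.5 237.8
```

View pics/end.png

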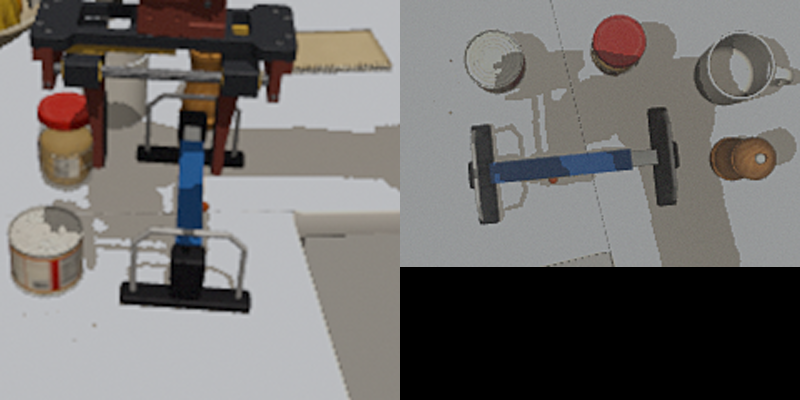

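The rack is now shorter. The orange button shows at (205,207) in the side crop and (552,180) in the top crop, at the same pixels and size as at the start, so it is right out. The jar, tin, mug and mill stand where they did.

```bash
python3 -c "
from h import *
print(tri((312,222.25),(261.5,237.8)))
print(bot.close_job())"
```

```text
(array([ 0.48772804, -0.07810223,  0.04907893]), np.float64(0.00014724562576968044))
the job is handed in; nothing more can be done
None
```

The rack is shortened by one hole: the tube slid in about 75 mm, both cameras show the button right out in its next hole, the gripper let go and is clear, nothing around the rack moved, and I handed the job in at about 22 s of the 58 s allowed.

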